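# Load a control unit under the leaf springs of its test cradle

## Task

Load the engine control unit into the load-test cradle: with the fingertips press it down hard onto the sprung heat-sink bed, and keep it pressed down while you slide it under the two hold-down blocks and their leaf springs until its nose is fully home against the end stop, then let go of it. Only press and push it: do not lift or tip it, and leave the screwdriver, relay, flux bottle and solder reel where they are.

Things in the scene. Friction and masses are not known exactly. Their poses are not given: they have to be found in the camera images.
- cradle: Fixed test cradle, 300 x 150 mm. Origin: centre of its underside, on the table; +x is the loading direction, from the open end to the end stop; z up. Dark 10 mm base plate; two aluminium guide rails along x, inner faces at y = +-59.5 mm, z 30 to 52 mm. The unit is home with its origin at x = 55 mm in this frame, and rises there up to 2.5 mm when released.
- mouth (a point): Middle of the gap between the two dark steel hold-down blocks, at their entry faces: (25, 0, 42.5) mm in the cradle's frame. One block on each rail: x 25 to 50 mm, underside at z 42.5 mm, top at 58 mm, reaching inward to y = +-46 mm (cradle frame). Flanges higher than 42.5 mm butt against the entry faces.
- stop_face (a point): Middle of the end stop's contact face (two rubber bumpers), at (120, 0, 44) mm in the cradle's frame. Behind it a grey terminal block spans x 124 to 150 mm, y +-65 mm, top at 56 mm (sockets to 59 mm).
- leaf_left (a joint): Leaf spring trailing from the +y hold-down block: thin steel strip 12 mm wide centred on y = 51.5 mm, from x 50 to 107 mm (cradle frame), sloping down to about 36.5 mm above the table. 0 = at rest; it grows (rad) as the unit's flange lifts it, to about 0.05 to 0.15 with the unit home. It presses with about 3 to 5 N.
- leaf_right (a joint): The same leaf spring on the -y hold-down block, centred on y = -51.5 mm.
- bed (a joint): Floating aluminium heat-sink plate (258 x 108 mm) between the rails, carried on springs: 0 = up (its top 40 mm above the table), 0.008 m = fully down (top at 32 mm). It stays level. Its springs lift with 10 N when up and 17 N when fully down; the unit's own weight (about 4.5 N) does not move it.
- ecu: Loose aluminium control unit, about 0.45 kg, lying on the bed between the rails (1.5 mm play a side), nose (+x) to the blocks, 5 to 35 mm short of them. Origin: centre of its underside. Base plate 130 (x) x 116 (y) x 8 mm; its rims are the flanges that go under blocks and leaves: tops 48 mm above the table with the bed up, 40 mm with it down. Friction on the bed about 0.25.
- cover (a point): Point on the unit's flat cover (126 x 84 mm, 30 mm above the unit's underside), at (2, 0, 30) mm in the unit's frame: a good place to press. 15 mm ahead of it stands the black plug header (unit frame x 17 to 57 mm, y +-39 mm, top at z 48 mm, open above); its rear wall at x = 17 mm can be pushed against.
- screwdriver: Loose screwdriver, 190 mm, lying beside the cradle; origin under its middle. Leave alone.
- relay: Loose black cube relay, 28 x 28 x 28 mm, standing on its head with its brass blades up, beside the cradle; origin: centre of its underside. Leave alone.
- flux_bottle: Loose flux bottle, 36 mm across, 75 mm tall, standing beside the cradle; origin: centre of its underside. Leave alone.
- solder_reel: Loose solder reel, 54 mm across, 40 mm tall, standing beside the cradle; origin: centre of its underside. Leave alone.

How it is judged (in metres and radians):
On the way:
1. the fingers press the unit and the bed down, with the unit still short of home (value of joint bed above 0.0055 m and contact force between the fingers and ecu above 2 N and x of ecu in the frame of cradle below 0.045 m), for 0.1 s.
At the end, for the whole second after the job is handed in: The unit's nose is within 3.5 mm of the end stop, its flanges under both hold-down blocks and both leaf springs (leaves lifted over 0.03 rad, unit level within 0.05 rad, underside below 37 mm), the bed held down over 4 mm, all at rest, and the four other things within 20 mm of their starts (x of ecu in the frame of cradle between 0.0515 and 0.058 m and y of ecu in the frame of cradle between -0.004 and 0.004 m and z of ecu in the frame of cradle between 0.029 and 0.037 m and value of joint bed above 0.004 m and value of joint each of leaf_left, leaf_right above 0.03 rad and angle between ecu's own z axis and vertical below 0.05 rad and linear speed of ecu below 0.01 m/s and distance of each of screwdriver, relay, flux_bottle, solder_reel from where it was at the start of the episode below 0.02 m); the robot touches nothing.
It fails at once if the unit was lifted out of the guide rails (z of ecu in the frame of cradle above 0.052 m).
It fails at once if the unit was tipped (angle between ecu's own z axis and vertical above 0.15 rad).
It fails at once if a thing beside the cradle was knocked away (distance of any of screwdriver, relay, flux_bottle, solder_reel from where it was at the start of the episode above 0.03 m).
It also fails if it takes over 35 s, if anything falls off the work surface, if the arm or the gripper's body presses on something with over 40 N, if the wrist force passes 120 N, or if a joint passes its speed limit or range.

## Robot

A 6-joint arm with a two-finger parallel gripper is mounted at the origin on the work surface. World frame = base frame: x ahead of the robot, y to its left, z up, the work surface at z = 0. Lengths are in m, angles in degrees, forces in N, time in s.
With the tool pointing down it reaches from about 0.4 to 0.825 m from the base axis. Payload 7 kg.
Tool frame: the origin (TCP) lies on the centre line of the jaws, within the pads' length; the fingertips stand 19 mm ahead of it and the grasp point (between the pads) is the TCP (r.tip_extent is the distance from the TCP to the fingertips, in m); z points along the fingers, y is the line along which they close (so a half turn about z gives the same grasp; the last joint's range is limited). The gripper opens to 88 mm and grips with 3 to 60 N. Pads are 19 mm wide; open, the fingers measure 130 mm over their backs; the gripper's body (78 mm by 193 mm) begins 47 mm behind the grasp point.
Start: joints at [-59.238, 20.546, 0.682, 0, -70.136, -16.507], TCP at [0.166, -0.654, 0.246] pointing down, gripper open.
Joint ranges: [-176.03, 176.03], [-82.01, 121.73], [-58.28, 71.71], [-173.87, 95.51], [-174.79, -0.11], [-173.66, 173.66]. Speed limits (degrees/s): [136.94, 136.94, 172.46, 180, 180, 180].

## Interface

Orientations are given as [roll, pitch, yaw] about the fixed x, y, z axes, in that order (R = Rz(yaw) Ry(pitch) Rx(roll)).
In Python, from plant import r gives the robot as it stands. The module is installed in compiled form; this text tells all that it offers.
- The arm moves only by the tool jog_arm, never from a script. Its argument "deltas" is a list that holds one entry, the list of rows, each a list of 5 numbers: the opening, from -1 (shut) to 1 (fully open), then the shift along the world's x, y, z in cm, then the turn about the world's z in rad. In form: [[[claw, dx, dy, dz, turn], ...]]. A call has 1 to 8 rows; each row shifts and turns the commanded pose from where the row before left it; what a row does not reach is not made up. A row lasts 1/8 s, in which the tool goes at most 62.5 mm and 10.7 degrees, less where a joint would pass 70% of its speed; a pose out of reach is approached as far as the arm can. A call with a gripper value outside its range is refused whole. The fingers move at their own pace and stop on an object; "force" is the grip in N (left out, the last holds). Time passes only in rows, so rows that do not move let the fingers close. It gives the time, the measured TCP pose, the force, the opening and the grip force at its end, in the units of the state.
- r.get_state(): the state, without advancing time (a new reading comes with each control period).
- r.capture(name): name is "scene" or "top" or "wrist"; returns the picture (384x512x3 uint8, blue, green, red); there is no depth.
- r.camera_info(name): a dict with "fx", "fy", "cx", "cy" (pixels), "view" (4x4, takes a point from world to camera coordinates). Camera axes: x right, y up, looking along -z (the intrinsics and any distortion apply to the point x, -y, -z); pixel columns grow to the right and rows downward; lengths in m; the calibration is good to about 2 mm. A picture is of the moment at which its call begins: read the wrist's pose just before it. camera_info takes no time and is no camera call; for the wrist camera it gives the pose at the moment of the call.
- r.close_job(): hands the job in; it is judged then, once.
The state is a dict: "time_s": time; "joints": joint angles; "qd": joint speeds; "joint_torque": joint torques, N m; "tcp_pos": TCP position; "eef_rot": TCP orientation; "contact_force": force on the tool from outside, world axes, zero at the start; "moment": the same for the moment, N m; "gripper_width": finger opening in m; "gripper_force": force on a finger pad.
Only numpy, scipy, OpenCV 4.12 (cv2) and the standard library are available. Lean on these libraries where they do the work, as an engineer would, in place of code of your own. Each camera call takes 0.05 s, during which the arm holds its last target. There are 200 camera calls.

## Working session

There is one attempt and no reset: what is moved stays moved. The work goes in short steps, Python scripts to look and compute and a tool call to move; the robot and the scene stay as the last step left them, time stands still between calls to the robot, and variables do not carry over. Pictures are saved under pics/ and viewed, at most 10 in all, crops included, and the job is handed in when it is done.

Besides the shell and the picture viewer there is one more tool, called after "Request:" by a JSON object that holds its "op" and its "data", one argument or row to a line. jog_arm: Moves the arm, as the interface text tells. Its arguments: {"type":"object","properties":{"deltas":{"type":"array"},"force":{"type":"number"}},"required":["deltas"]}

```bash
mkdir -p pics; python3 - <<'E'
from plant import r
import cv2
s=r.get_state();print(s)
for n in("scene","top"):
    cv2.imwrite(f"pics/{n}0.png",r.capture(n)); i=r.camera_info(n);print(n,i)
E
```

```text
{'time_s': 0.0, 'joints': array([-5.92372722e+01,  2.05914694e+01,  6.33446142e-01, -2.01632677e-02,
       -7.01363147e+01, -1.65082524e+01]), 'qd': array([ 0.00168504, -0.09304771,  0.07871318,  0.04073128, -0.02484455,
        0.03575168]), 'joint_torque': array([ 4.75655488e-04, -5.82716489e+01,  2.93056941e+01,  6.99678987e+00,
        7.00867851e-03, -1.89024017e-04]), 'tcp_pos': array([ 0.16608049, -0.65377008,  0.24461966]), 'eef_rot': array([ 1.79904164e+02, -8.63566857e-03, -1.65752384e+02]), 'contact_force': array([-0.2750337 ,  0.05765271, -0.30705462]), 'moment': array([-0.02691863, -0.05019461,  0.04651262]), 'gripper_force': 0.0, 'gripper_width': 0.08717472914676948}
scene {'fx': 414.3861050966083, 'fy': 414.3861050966083, 'cx': 250.93704657796724, 'cy': 192.37721133889627, 'view': array([[-0.32972044,  0.9440122 , -0.01119814,  0.08152642],
       [-0.64395837, -0.21621355,  0.73387282,  0.31991878],
       [ 0.69036371,  0.249184  ,  0.67919459, -1.29305967],
       [ 0.        ,  0.        ,  0.        ,  1.        ]])}
top {'fx': 371.6939836939149, 'fy': 371.6939836939149, 'cx': 255.11907827575618, 'cy': 192.7716440415871, 'view': array([[-2.33586983e-04, -9.99998335e-01,  1.80973125e-03,
         1.18562813e-01],
       [ 9.97248363e-01, -9.87837088e-05,  7.41329367e-02,
        -5.64718885e-01],
       [-7.41326345e-02,  1.82206802e-03,  9.97246726e-01,
        -8.17947612e-01],
       [ 0.00000000e+00,  0.00000000e+00,  0.00000000e+00,
         1.00000000e+00]])}
```

View pics/top0.png

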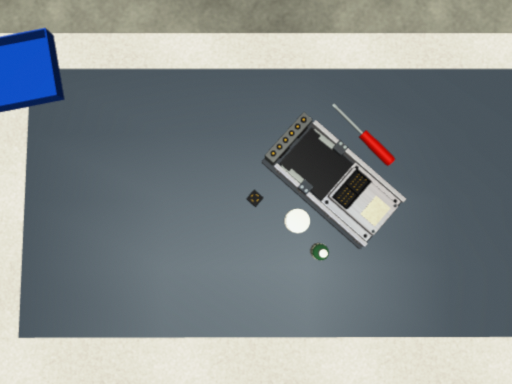

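View pics/scene0.png

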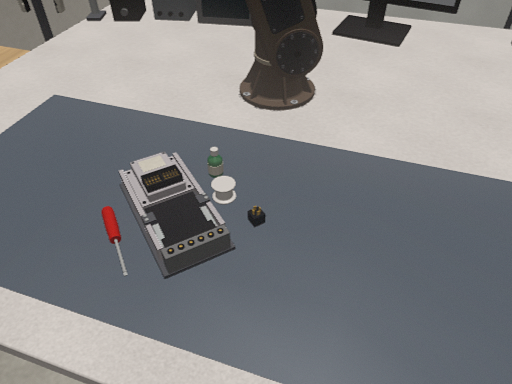

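The top view has the cradle at about (335,180), its end stop up-left near (288,138) and the unit lower right near (365,197). The relay (255,198), reel (297,221) and bottle (320,252) lie to its left and the screwdriver (365,135) to its right. I'll enlarge this region.

```bash
python3 - <<'E'
import cv2
a=cv2.imread("pics/top0.png")[105:255,255:415]
cv2.imwrite("pics/c1.png",cv2.resize(a,None,fx=4,fy=4,interpolation=cv2.INTER_CUBIC))
E
```

```text
(no output)
```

View pics/c1.png

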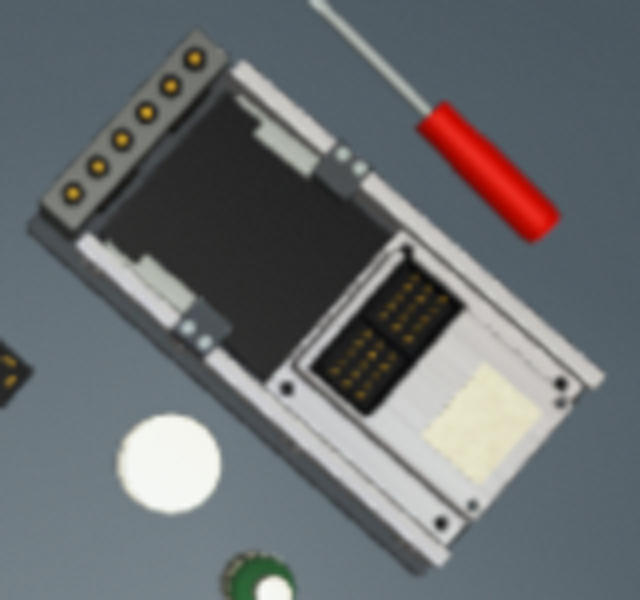

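The crop (4x, offset 255,105) shows the terminal block corners at (200,28), (40,200), (75,230) and (230,60). The unit's flange corners are at (400,235), (268,385), (455,545) and (580,395), and the plug header is dark at about (388,338).

```bash
cat >h.py <<'E'
import numpy as np
def ray(info,uv,z):
    V=info["view"];R,t=V[:3,:3],V[:3,3];o=-R.T@t
    d=R.T@np.array([(uv[0]-info["cx"])/info["fx"],-(uv[1]-info["cy"])/info["fy"],-1])
    return (o+d*(z-o[2])/d[2])[:2]
def fit(P,Q): # model P -> world Q
    P,Q=np.array(P,float),np.array(Q);p=P-P.mean(0);q=Q-Q.mean(0)
    a=np.arctan2((p[:,0]*q[:,1]-p[:,1]*q[:,0]).sum(),(p*q).sum())
    R=np.array([[np.cos(a),-np.sin(a)],[np.sin(a),np.cos(a)]]);t=Q.mean(0)-R@P.mean(0)
    return a,R,t,np.linalg.norm(Q-(P@R.T+t),axis=1)
E
python3 - <<'E'
from h import *
from plant import r
I=r.camera_info("top")
c=lambda u,v,z:ray(I,((u+.5)/4-.5+255,(v+.5)/4-.5+105),z)
a,R,t,e=fit([[.15,-.065],[.15,.065],[.124,.065],[.124,-.065]],[c(200,28,.056),c(40,200,.056),c(75,230,.056),c(230,60,.056)])
print("term",np.degrees(a),t,e)
b,R2,t2,e=fit([[.065,-.058],[.065,.058],[-.065,.058],[-.065,-.058]],[c(400,235,.048),c(268,385,.048),c(455,545,.048),c(580,395,.048)])
print("ecu",np.degrees(b),t2,e,"in cradle",R.T@(t2-t))
h=[c(*p,.088) for p in[(410,258),(312,365),(368,415),(464,304)]]
print("header",[R.T@(x-t) for x in h])
for p in[(320,175),(340,140),(368,180),(180,330),(232,328),(205,352),(232,325)]:print(p,R.T@(c(*p,.058)-t))
for p in[(170,465,.04),(258,580,.06)]:print(R.T@(c(*p)-t))
print(r.get_state()["time_s"])
E
```

```text
term 47.46918935467257 [ 0.59201298 -0.05603959] [0.00094704 0.00063483 0.00114179 0.00209538]
ecu 48.51372965749266 [ 0.54257231 -0.11243466] [0.00257009 0.00304369 0.00443638 0.00457294] in cradle [-0.07497953 -0.00168879]
header [array([-0.01654062, -0.03849584]), array([-0.01601485,  0.03787869]), array([-0.05460979,  0.03766712]), array([-0.05320021, -0.03939318])]
(320, 175) [ 0.04629236 -0.04825118]
(340, 140) [ 0.05107592 -0.07006063]
(368, 180) [ 0.0252147 -0.0638556]
(180, 330) [0.04577891 0.06617356]
(232, 328) [0.02580845 0.04638586]
(205, 352) [0.02787007 0.06590889]
(232, 325) [0.02689393 0.04517439]
[-0.00044001  0.12242242]
[-0.07408496  0.13761477]
0.1
```

Request:
{"op": "jog_arm", "data": {
  "deltas": [
    [[-0.3,2.7,3.9,0,0.08],[-0.3,2.7,3.9,0,0.08],[-0.3,2.7,3.9,0,0.08],[-0.3,2.7,3.9,0,0.08],[-0.3,2.7,3.9,0,0.08],[-0.3,2.7,3.9,0,0.08],[-0.3,2.7,3.9,0,0.08],[-0.3,2.7,3.9,0,0.02]]
  ],
  "force": 20
}}

```text
time_s: 1.1
tcp_pos: [0.3827, -0.3407, 0.2454]
eef_rot: [180.0, 0.0, -132.4]
contact_force: [0.5, 0.3, -0.0]
gripper_width: 0.0304
gripper_force: 0.0
```

Request:
{"op": "jog_arm", "data": {
  "deltas": [
    [[-0.3,2.7,3.9,0,0],[-0.3,2.7,3.9,0,0],[-0.3,2.7,3.9,0,0],[-0.3,2.7,3.9,0,0],[-0.3,2.7,3.9,0,0],[-0.3,2.7,3.9,0,0],[-0.3,0,0,0,0],[-0.3,0,0,0,0]]
  ]
}}

```text
time_s: 2.1
tcp_pos: [0.5438, -0.1081, 0.2451]
eef_rot: [180.0, -0.0, -132.5]
contact_force: [-0.4, -1.3, -0.2]
gripper_width: 0.0308
gripper_force: 0.0
```

```bash
python3 - <<'E'
from plant import r
import cv2,pickle
s=r.get_state();print(s["time_s"],s["tcp_pos"],s["eef_rot"],s["contact_force"],s["gripper_width"])
i=r.camera_info("wrist");pickle.dump(i,open("w1.pkl","wb"))
cv2.imwrite("pics/w1.png",r.capture("wrist"))
E
```

```text
2.1 [ 0.54377849 -0.10810267  0.24510687] [ 1.79954068e+02 -4.46021148e-02 -1.32478470e+02] [-0.38479136 -1.29794454 -0.15291405] 0.030777877494105346
```

View pics/w1.png

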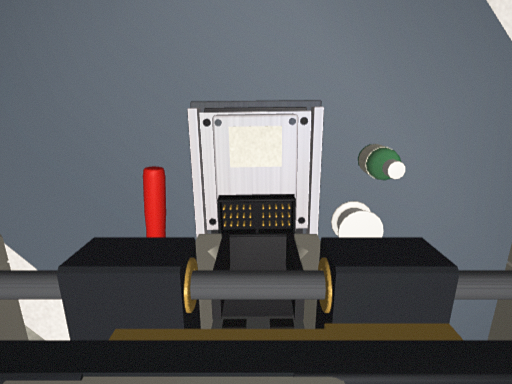

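The wrist view shows the unit with its tail at the top. The header's rear wall runs from (218,196) to (295,196), the flange screws are at (206,122), (304,121), (212,222) and (301,220), and the rails are at columns 190 to 322.

```bash
python3 - <<'E'
from h import *
import pickle,cv2
I=pickle.load(open("w1.pkl","rb"))
a=np.radians(47.5);R=np.array([[np.cos(a),-np.sin(a)],[np.sin(a),np.cos(a)]]);t=np.array([.592,-.056])
tcp=np.array([.5438,-.1081]);print("tcp",R.T@(tcp-t))
for p in[(218,196,.088),(295,196,.088),(206.5,122.5,.048),(304,121,.048),(212,222,.048),(301,220,.048),(190,110,.052),(322,108,.052),(193,230,.052),(320,230,.052)]:print(p,R.T@(ray(I,p[:2],p[2])-t))
g=cv2.imread("pics/w1.png",0)
for row in(150,180,205):
    d=np.diff(g[row,180:335].astype(int));k=[(180+i,int(d[i])) for i in range(len(d)) if abs(d[i])>25];print(row,k)
print("col240",[(90+i,int(x)) for i,x in enumerate(np.diff(g[90:215,228].astype(int))) if abs(x)>20])
E
```

```text
tcp [-0.0709756   0.00033852]
(218, 196, 0.088) [-0.05887678 -0.03688243]
(295, 196, 0.088) [-0.0589437   0.03880321]
(206.5, 122.5, 0.048) [-0.12693763 -0.05130383]
(304, 121, 0.048) [-0.12854766  0.05030363]
(212, 222, 0.048) [-0.01597075 -0.05004432]
(301, 220, 0.048) [-0.01850247  0.05160114]
(190, 110, 0.052) [-0.13959381 -0.06692713]
(322, 108, 0.052) [-0.14167034  0.0674899 ]
(193, 230, 0.052) [-0.00776726 -0.07145273]
(320, 230, 0.052) [-0.0078978   0.07312971]
150 [(189, 63), (190, 50), (198, -90), (199, -67), (201, 138), (213, -78), (214, 39), (215, 40), (296, -28), (297, 57), (309, -128), (310, -46), (311, 36), (312, 129), (321, -106)]
180 [(191, 42), (192, 75), (200, -109), (201, -44), (202, 33), (203, 113), (214, -75), (215, 30), (216, 29), (295, -41), (296, 52), (308, -123), (309, -45), (310, 61), (311, 109), (319, -106)]
205 [(193, 101), (202, -119), (204, 93), (205, 37), (216, -142), (217, -57), (223, 33), (225, -27), (229, 33), (231, -35), (235, 28), (237, -33), (242, 48), (244, -42), (248, 27), (250, -43), (261, 38), (263, -36), (269, -29), (274, 40), (276, -40), (280, 29), (282, -29), (287, 33), (289, -36), (295, 111), (296, 63), (307, -102), (308, -61), (309, 56), (310, 108), (318, -109)]
col240 [(100, -28), (106, -24), (111, 82), (112, 63), (113, -74), (115, 57), (193, -22), (194, -142), (195, -56)]
```

Request:
{"op": "jog_arm", "data": {
  "deltas": [
    [[-0.3,0,0,-2.5,0.01],[-0.3,0,0,-3,0],[-0.3,0,0,-3,0],[-0.3,0,0,-3,0],[-0.3,0,0,-2,0],[-0.3,0,0,-1,0],[-0.3,0,0,-0.6,0],[-0.3,0,0,-0.4,0]]
  ]
}}

```text
time_s: 3.15
tcp_pos: [0.5445, -0.1084, 0.091]
eef_rot: [-180.0, 0.0, -132.0]
contact_force: [0.2, -0.2, 0.7]
gripper_width: 0.0306
gripper_force: 0.0
```

Request:
{"op": "jog_arm", "data": {
  "deltas": [
    [[-0.3,0,0,-0.2,0],[-0.3,0,0,-0.2,0],[-0.3,0,0,-0.1,0],[-0.3,0,0,0,0]]
  ]
}}

```text
time_s: 3.65
tcp_pos: [0.5445, -0.1082, 0.0866]
eef_rot: [-179.9, 0.0, -131.9]
contact_force: [-2.5, 0.6, 7.9]
gripper_width: 0.0307
gripper_force: 3.7
```

Request:
{"op": "jog_arm", "data": {
  "deltas": [
    [[-0.3,0,0,-0.2,0],[-0.3,0,0,-0.2,0],[-0.3,0,0,-0.2,0],[-0.3,0,0,-0.2,0],[-0.3,0,0,-0.2,0],[-0.3,0,0,0,0],[-0.3,0,0,0,0]]
  ]
}}

```text
time_s: 4.53
tcp_pos: [0.5454, -0.1086, 0.0809]
eef_rot: [-179.8, 0.1, -131.8]
contact_force: [-14.8, 4.1, 43.9]
gripper_width: 0.0308
gripper_force: 22.3
```

Request:
{"op": "jog_arm", "data": {
  "deltas": [
    [[-0.3,-0.07,0.06,0.1,0],[-0.3,0.2,0.22,0,0],[-0.3,0.2,0.22,0,0],[-0.3,0.2,0.22,0,0],[-0.3,0.2,0.22,0,0],[-0.3,0.2,0.22,0,0],[-0.3,0.2,0.22,0,0]]
  ]
}}

```text
time_s: 5.4
tcp_pos: [0.5573, -0.0959, 0.081]
eef_rot: [-179.7, 0.1, -131.8]
contact_force: [-7.7, -7.2, 32.1]
gripper_width: 0.0308
gripper_force: 15.7
```

Request:
{"op": "jog_arm", "data": {
  "deltas": [
    [[-0.3,0.3,0.33,0,0],[-0.3,0.3,0.33,0,0],[-0.3,0.3,0.33,0,0],[-0.3,0.3,0.33,0,0],[-0.3,0.3,0.33,0,0],[-0.3,0.3,0.33,0,0],[-0.3,0.3,0.33,0,0]]
  ]
}}

```text
time_s: 6.28
tcp_pos: [0.5781, -0.0727, 0.0811]
eef_rot: [-179.7, 0.1, -131.8]
contact_force: [-7.8, -5.8, 30.1]
gripper_width: 0.0304
gripper_force: 15.3
```

Request:
{"op": "jog_arm", "data": {
  "deltas": [
    [[-0.3,0.3,0.33,0,0],[-0.3,0.3,0.33,0,0],[-0.3,0.3,0.33,0,0],[-0.3,0.3,0.33,0,0],[-0.3,0.3,0.33,0,0],[-0.3,0.3,0.33,0,0],[-0.3,0.3,0.33,0,0]]
  ]
}}

```text
time_s: 7.15
tcp_pos: [0.5989, -0.0495, 0.0811]
eef_rot: [-179.8, 0.1, -131.8]
contact_force: [-8.0, -5.7, 29.7]
gripper_width: 0.0306
gripper_force: 14.8
```

```bash
python3 - <<'E'
from plant import r
import cv2,pickle
s=r.get_state();print(s["time_s"],s["tcp_pos"],s["contact_force"])
pickle.dump(r.camera_info("wrist"),open("w2.pkl","wb"))
cv2.imwrite("pics/w2.png",r.capture("wrist"))
E
```

```text
7.15 [ 0.59893455 -0.04954287  0.08112309] [-7.96658204 -5.73328757 29.73186888]
```

View pics/w2.png

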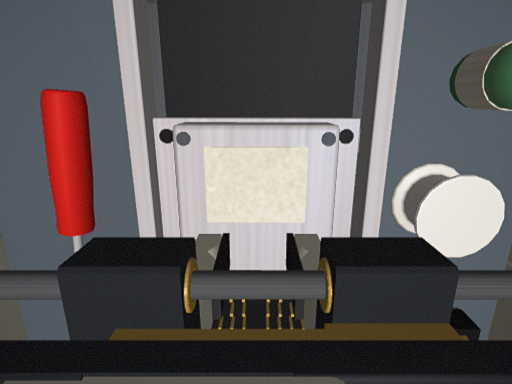

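The bed is down and the unit has followed the fingers: its tail edge is at row 120 (columns 155 to 358), well inside the rails.

```bash
python3 - <<'E'
from h import *
import pickle
I=pickle.load(open("w2.pkl","rb"))
a=np.radians(48);R=np.array([[np.cos(a),-np.sin(a)],[np.sin(a),np.cos(a)]]);t=np.array([.592,-.056])
print(R.T@(np.array([.5989,-.0495])-t))
for p in[(155,120,.04),(358,120,.04),(166,136,.04),(346,136,.04)]:print(R.T@(ray(I,p[:2],p[2])-t))
E
```

```text
[ 0.00944744 -0.00077835]
[-0.05697013 -0.0570832 ]
[-0.05736953  0.05643336]
[-0.04814115 -0.05162231]
[-0.04852658  0.05048176]
```

Request:
{"op": "jog_arm", "data": {
  "deltas": [
    [[-0.3,0.3,0.33,0,0],[-0.3,0.3,0.33,0,0],[-0.3,0.3,0.33,0,0],[-0.3,0.3,0.33,0,0],[-0.3,0.3,0.33,0,0],[-0.3,0.3,0.33,0,0],[-0.3,0.3,0.33,0,0],[-0.3,0.3,0.33,0,0]]
  ]
}}

```text
time_s: 8.2
tcp_pos: [0.6212, -0.0248, 0.0811]
eef_rot: [-179.8, -0.2, -131.9]
contact_force: [-8.9, -10.9, 29.4]
gripper_width: 0.0308
gripper_force: 18.0
```

Request:
{"op": "jog_arm", "data": {
  "deltas": [
    [[-0.3,0.2,0.22,0,0],[-0.3,0.2,0.22,0,0],[-0.3,0.1,0.11,0,0],[-0.3,0.1,0.11,0,0]]
  ]
}}

```text
time_s: 8.7
tcp_pos: [0.6277, -0.0176, 0.081]
eef_rot: [-179.8, -0.1, -131.9]
contact_force: [-11.1, -10.3, 29.8]
gripper_width: 0.0306
gripper_force: 17.8
```

Request:
{"op": "jog_arm", "data": {
  "deltas": [
    [[-0.3,0.1,0.11,0,0],[-0.3,0.1,0.11,0,0],[-0.3,0.1,0.11,0,0],[-0.3,0,0,0,0]]
  ]
}}

```text
time_s: 9.2
tcp_pos: [0.6308, -0.0141, 0.0811]
eef_rot: [-179.8, -0.1, -131.9]
contact_force: [-10.0, -8.9, 29.1]
gripper_width: 0.0303
gripper_force: 17.1
```

```bash
python3 - <<'E'
from plant import r
import cv2,pickle
s=r.get_state();print(s["time_s"],s["tcp_pos"],s["contact_force"])
pickle.dump(r.camera_info("wrist"),open("w3.pkl","wb"))
cv2.imwrite("pics/w3.png",r.capture("wrist"))
E
```

```text
9.2 [ 0.63082605 -0.01414515  0.08108141] [-9.95897242 -8.94203604 29.07659671]
```

View pics/w3.png

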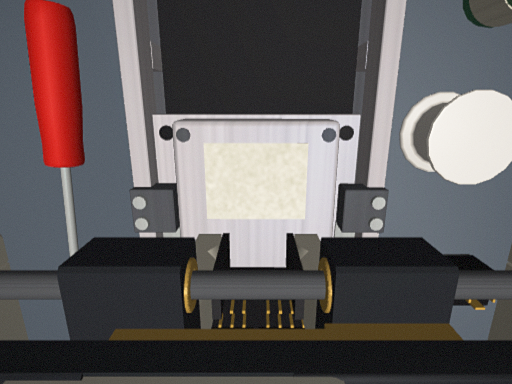

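The flanges are under both blocks, whose entry edges are near row 185. The tail edge has gone from row 120 to 115, so the unit slipped back about 3 mm under the fingers. I'll push on until the force rises at the stop.

Request:
{"op": "jog_arm", "data": {
  "deltas": [
    [[-0.3,0.1,0.11,0,0],[-0.3,0.1,0.11,0,0],[-0.3,0,0,0,0]]
  ]
}}

```text
time_s: 9.62
tcp_pos: [0.6328, -0.0119, 0.0811]
eef_rot: [-179.8, -0.1, -131.9]
contact_force: [-10.2, -8.3, 29.1]
gripper_width: 0.0309
gripper_force: 16.9
```

Request:
{"op": "jog_arm", "data": {
  "deltas": [
    [[-0.3,0.07,0.07,0,0],[-0.3,0.07,0.07,0,0],[-0.3,0,0,0,0]]
  ]
}}

```text
time_s: 10.0
tcp_pos: [0.6331, -0.0116, 0.0811]
eef_rot: [-179.9, -0.2, -131.9]
contact_force: [-13.1, -13.3, 31.7]
gripper_width: 0.0304
gripper_force: 19.1
```

```bash
python3 - <<'E'
from h import *
from plant import r
import cv2,pickle
s=r.get_state();print(s["tcp_pos"],s["contact_force"])
I=r.camera_info("wrist");g4=r.capture("wrist");cv2.imwrite("pics/w4.png",g4)
pickle.dump(I,open("w4.pkl","wb"))
a=np.radians(48);R=np.array([[np.cos(a),-np.sin(a)],[np.sin(a),np.cos(a)]]);t=np.array([.592,-.056])
for f,J in(("w2","w2"),("w3","w3"),("w4","w4")):
    g=cv2.cvtColor(cv2.imread(f"pics/{f}.png"),cv2.COLOR_BGR2GRAY).astype(int)[:,195:320].mean(1)
    k=90+np.argmax(np.diff(g[90:145]))+.5
    J=pickle.load(open(J+".pkl","rb"));print(f,k,R.T@(ray(J,(257,k),.04)-t)+[.065,0])
J=I
for p in[(135,185,.058),(178,183,.058),(338,183,.058)]:print(R.T@(ray(pickle.load(open("w3.pkl","rb")),p[:2],p[2])-t))
E
```

```text
[ 0.63305668 -0.01161679  0.08105103] [-13.0612711  -13.29012586  31.7158425 ]
w2 117.5 [6.47098822e-03 4.44189500e-05]
w3 114.5 [0.05238166 0.00012576]
w4 114.5 [0.05563995 0.00019293]
[ 0.02347931 -0.06500375]
[ 0.02228932 -0.04188195]
[0.02196955 0.04346831]
```

Request:
{"op": "jog_arm", "data": {
  "deltas": [
    [[-0.3,0.07,0.07,0,0],[-0.3,0.07,0.07,0,0],[-0.3,0,0,0,0]]
  ]
}}

```text
time_s: 10.42
tcp_pos: [0.6331, -0.0115, 0.081]
eef_rot: [-179.9, -0.4, -131.9]
contact_force: [-16.2, -17.6, 35.5]
gripper_width: 0.0309
gripper_force: 22.8
```

Request:
{"op": "jog_arm", "data": {
  "deltas": [
    [[-0.3,-0.07,-0.07,0,0],[-0.3,-0.07,-0.07,0.1,0],[-0.3,0,0,0.2,0],[-0.3,0,0,0.2,0],[-0.3,-0.05,-0.05,0.2,0],[-0.3,-0.05,-0.05,0.3,0],[-0.3,-0.05,-0.05,0.4,0],[-0.3,0,0,0.6,0]]
  ]
}}

```text
time_s: 11.42
tcp_pos: [0.6315, -0.0101, 0.0964]
eef_rot: [179.9, -0.1, -132.0]
contact_force: [-2.7, -3.1, -2.3]
gripper_width: 0.0307
gripper_force: 1.4
```

Request:
{"op": "jog_arm", "data": {
  "deltas": [
    [[-0.3,0,0,2,0],[-0.3,0,0,3,0],[-0.3,-1,-1,4,0],[-0.3,-2,-2,4,0],[-0.3,-2,-2,2,0],[-0.3,-1,-1,0,0],[-0.3,0,0,0,0]]
  ]
}}

```text
time_s: 12.3
tcp_pos: [0.5724, -0.0698, 0.247]
eef_rot: [-179.9, 0.1, -132.0]
contact_force: [1.3, 0.9, 0.3]
gripper_width: 0.0306
gripper_force: 0.0
```

```bash
python3 - <<'E'
from h import *
from plant import r
import cv2,pickle
s=r.get_state();print(s["time_s"],s["tcp_pos"],s["contact_force"])
pickle.dump(r.camera_info("wrist"),open("w5.pkl","wb"))
w=r.capture("wrist");cv2.imwrite("pics/w5.png",w)
E
```

```text
12.3 [ 0.57244033 -0.06977019  0.24704203] [1.33255175 0.92005647 0.31293059]
```

View pics/w5.png

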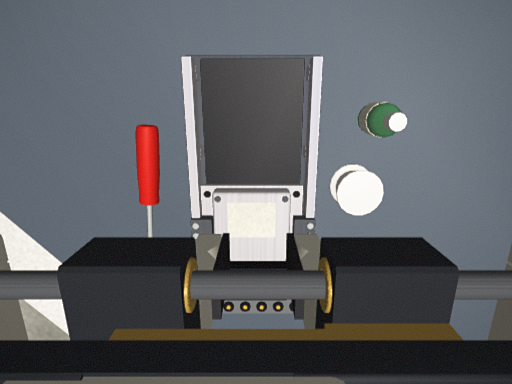

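The unit stands level under both blocks, with its tail edge at row 185 (columns 201 to 303). The other four things are where they were.

```bash
python3 - <<'E'
from h import *
import pickle,cv2
I=pickle.load(open("w5.pkl","rb"))
a=np.radians(48);R=np.array([[np.cos(a),-np.sin(a)],[np.sin(a),np.cos(a)]]);t=np.array([.592,-.056])
g=cv2.imread("pics/w5.png",0).astype(int)
k=170+np.argmax(np.diff(g[170:200,215:290].mean(1)));kb=205+np.argmin(np.diff(g[205:230,192:197].mean(1)));kc=205+np.argmin(np.diff(g[205:230,308:313].mean(1)))
m=lambda u,v,z:R.T@(ray(I,(u,v+.5),z)-t)
print(k,m(252,k,.041),"blocks",kb,kc,m(195,kb,.058),m(310,kc,.058),"cradle rear rail",m(187,56,.052))
for p in[(207,194),(297,194)]:print(m(*p,.042))
E
```

```text
185 [-0.00846993  0.00029781] blocks 217 217 [ 0.02392078 -0.06290254] [0.02369711 0.06493814] cradle rear rail [-0.14181891 -0.06259797]
[ 0.00195509 -0.05104742]
[0.00179119 0.05156899]
```

```bash
python3 -c "
from plant import r
print(r.close_job())"
```

```text
the job is handed in; nothing more can be done
None
```

I pressed the control unit down, slid it under both hold-down blocks until it stopped firmly against the end stop, let go of it and handed the job in; the camera check put it home, level and clear of the robot, but no verdict was returned.

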